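# Seat the weighing cup, tare, add the sample bolt

### The arm

A 6-joint arm with a two-finger parallel gripper is mounted at the origin on a cart in front of the work surface, level with it; the furniture and walls round the work are solid. World frame = base frame: x ahead of the robot, y to its left, z up, the work surface at z = 0. Lengths are in m, angles in rad, forces in N, time in s.
With the tool pointing down it reaches from about 0.375 to 0.925 m from the base axis. Payload 5.7 kg.
Tool frame: the origin (TCP) lies on the centre line of the jaws, within the pads' length; the fingertips stand 8 mm ahead of it and the grasp point (between the pads) lies 11 mm behind it; z points along the fingers, y is the direction in which the jaws open and shut (so a half turn about z gives the same grasp; the last joint's range is limited). The gripper opens to 88 mm and grips with 3 to 60 N. Pads are 20 mm wide; open, the fingers measure 115 mm over their backs; the gripper's body (75 mm by 178 mm) begins 61 mm behind the grasp point.
Start: joints at [0.987, 0.359, 1.51, -0, 1.272, -0.115], TCP at [0.271, 0.535, 0.231] pointing down, gripper open.
Joint ranges: [-2.97, 2.97], [-1.01, 2.36], [0.21, 2.38], [-0.96, 4.11], [0.2, 2.71], [-2.98, 2.98]. Speed limits (rad/s): [2.39, 2.39, 3.14, 3.14, 3.14, 3.14].

### API

Orientations are given as a unit quaternion [w, x, y, z].
In Python, from cell import arm, capture, spotter gives the robot as it stands.
- The arm moves only by the tool carry_out, never from a script. Its argument "deltas" is a list that holds one entry, the list of rows, each a list of 5 numbers: the shift along the tool's x, y, z in cm, then the turn about the tool's z in rad, then the finger opening in cm, from 0 to 8.78. A call has 1 to 12 rows; each row shifts and turns the commanded pose from where the row before left it, along the tool's axes as they then stand; what a row does not reach is not made up. A row lasts 1/12 s, in which the tool goes at most 41.7 mm and 7.16 degrees, less where a joint would pass 70% of its speed; a pose out of reach is approached as far as the arm can. A call is refused whole if a number of a shift passes 4.17 or a number of a turn 0.125, either way. A call with a gripper value outside its range is refused whole. The fingers move at their own pace and stop on an object; the grip force is fixed at half the most. Time passes only in rows, so rows that do not move let the fingers close. It gives the time, the measured TCP pose, the force and the opening at its end, in the units of the state.
- arm.state(): the state, without advancing time (a new reading comes with each control period).
- capture(name): name is "scene" or "top" or "wrist"; returns a dict with "image" (420x560x3 uint8, red, green, blue), "depth" (420x560 float32, m along the optical axis (not along the pixel's ray), 0 where there is no reading), "fov_y" (degrees; the focal length in pixels is half the picture's height over the tangent of half this angle, whatever the lens; pixels are square), "cx", "cy" (the principal point, pixels), "position" and "attitude" of the camera in the world. Camera axes: x right, y down, z forward; pixel columns grow to the right and rows downward; lengths in m; the calibration is good to about 2 mm. A picture is of the moment at which its call begins.
- arm.job_done(): hands the job in, once; it reports no verdict.
Trained networks look in a picture, given as the dict that the camera call returned (one of the last four; its "shot" number tells which), for a name from the list of things; names that differ only in an ending like _2 or _b are one class to them, and where a whole thing is asked for, a point or a joint stands for the part that bears it (a point fixed in the world has none). Each returns a list of dicts, best first, with "conf" (0 to 1); they miss things now and then, are a little off and sometimes report something else, mostly with a low value. They report only what shows in the picture. A call takes as long as a camera call. They do not tell look-alikes from the thing itself.
- spotter.recognise(picture, name): "xyz" ([x, y, z] in m, in the coordinates of the camera as it stood for that picture, good to about 4 mm: the middle of the surface that is visible of it).
- spotter.outline_of(picture, name): "pixels" (420x560 bool, what is visible of it).
The state is a dict: "time_s": time; "joints": joint angles; "dq": joint speeds; "effort": joint torques, N m; "tool_pos": TCP position; "orientation": TCP orientation; "contact_force": force on the tool from outside, world axes, zero at the start; "torque": the same for the moment, N m; "gripper_width": opening from 0.0 (shut) to 1.0 (fully open).
Only numpy, scipy, OpenCV 4.12 (cv2) and the standard library are available. Lean on these libraries where they do the work, as an engineer would, in place of code of your own. Each camera call takes 0.05 s, during which the arm holds its last target.

### The job

Weigh the sample bolt on the counting scale. Set the empty steel cup on the scale's cross-shaped carrier and turn it under light pressure until its notched foot drops fully home over the four arms, then let go of it, hold the blue tare key down for about a second, and only then set the bolt gently in the cup, without pressing tare again. The load cell is delicate: never push on the scale or in the cup with more than 20 N, and leave the other things on the bench where they are.

Things in the scene. Friction and masses are not known exactly. Their poses are not given: they have to be found in the camera images.
- scale: Compact grey electronic counting scale, fixed; housing 230 (x) x 176 (y) x 44 mm, origin at the centre of its underside on the bench, x to its rear, z up. Front console 38 mm high with green display and, at its -y side, the blue tare key. Behind, a round steel platform (100 mm wide, top 51 mm over the bench) bears the carrier; on the load cell it sinks 1 mm per 4 N, 4 mm at most.
- carrier_top (a point): Point on the carrier's upright axis, level with the upper edge of its arms, 62 mm over the bench; axes as the scale's. The carrier: a black hub with four square aluminium arms in a cross, 90 degrees apart, 7 mm wide and high, reaching 36 mm from the axis. The hub ends 8.5 mm above the arms' upper edge; its top tapers from 36 to 44.6 mm diameter, and is 44.6 mm from 1.5 mm above that edge down.
- platform: Steel platform under the carrier; origin on the axis, 48 mm over the bench. The carrier sits above it on a round spindle with stiff friction (0.25 N m), so the cross may stand at ANY angle, which is not measured: turn the cup on it under 2 to 8 N until it drops (at most 90 degrees), or look. Cup and carrier poses are not exact enough to hit the 1.2 mm fit: give way to side forces.
- tare_top (a point): Centre of the upper face of the blue tare key, 30 x 26 mm, 45 mm over the bench at rest. Pressed straight down it gives against a spring: 1 N to start, 3.7 N at 3 mm, 6.4 N at its stop at 6 mm.
- tare_key (a joint): Travel of the tare key in m: 0 at rest, 0.006 fully down. It tares when held beyond 0.003 for half a second.
- cup_center (a point): Centre, half-way up (25.5 mm), of the loose round steel weighing cup: 60 mm outside diameter, 51 mm tall, open top, bore 55 mm, inner floor 21 mm over the foot's underside, about 0.18 kg, upright on the bench; z up. Resting on top of the carrier's arms (not home) this point is 25.5 mm above carrier_top; fully home 17.5 mm above it.
- cup: The same cup; origin at the centre of its underside, z up. Its foot is a ring 57 mm outside, 47 mm inside, 18 mm high, with four notches in its lower edge, on the cup's +x, -x, +y and -y sides, each 11 mm wide and 8 mm deep, which fit over the carrier's four arms. The ring goes round the hub with 1.2 mm to spare all round.
- bolt_center (a point): Centre, half-way up (34 mm), of the loose steel hex bolt M10 that stands on its head: 68 mm tall, shank 12 mm diameter, head 22 mm across and 8 mm thick, 50 g; z up along the shank.
- bolt: The same bolt; origin at the centre of the head's underside.
- ferrule: Bystander: steel ferrule with a flared foot, 44 x 44 x 55 mm, loose; origin at the centre of its underside.
- tape_measure: Bystander: yellow and black tape measure, 72 x 79 x 36 mm, loose; origin at the centre of its underside.
- nozzle: Bystander: brass gas nozzle standing on end, 26 x 26 x 56 mm, loose; origin at the centre of its underside.
There are look-alikes about, which are no part of the job. Leave any purple or turquoise look-alike of the bolt alone.

How it is judged:
By the outcome, as a careful person would: the job done as asked, in the order asked, and still so for the second after the job is handed in, with the robot touching nothing.
It also fails if it takes over 72 s, if anything falls off the work surface, if the arm or the gripper's body presses on something with over 40 N, if the wrist force passes 120 N, or if a joint passes its speed limit or range.

## Working session

There is one attempt and no reset: what is moved stays moved. The work goes in short steps, Python scripts to look and compute and a tool call to move; the robot and the scene stay as the last step left them, time stands still between calls to the robot, and variables do not carry over. Pictures are saved under pics/ and viewed, and the job is handed in when it is done.

Besides the shell and the picture viewer there is one more tool, called after "Emit:" by a JSON object that holds its "fn" and its "kwargs", one argument or row to a line. carry_out: Moves the arm, as the interface text tells. Its arguments: {"type":"object","properties":{"deltas":{"type":"array","items":{"type":"array","items":{"type":"array","items":{"type":"number"}}}}},"required":["deltas"]}

```bash
ls; mkdir -p pics
cat > h.py <<'E'
import numpy as np, cv2
from cell import arm, capture, spotter
from scipy.spatial.transform import Rotation as R
def cam(p):
    f=210/np.tan(np.radians(p["fov_y"])/2); q=p["attitude"]
    return f, R.from_quat([q[1],q[2],q[3],q[0]]).as_matrix(), np.array(p["position"])
def cloud(p):
    f,M,t=cam(p); d=p["depth"]; v,u=np.mgrid[0:420,0:560]
    c=np.stack([(u-p["cx"])/f*d,(v-p["cy"])/f*d,d],-1)
    return c@M.T+t
def w(p,x):
    f,M,t=cam(p); return M@np.array(x)+t
def px(p,X):
    f,M,t=cam(p); c=M.T@(np.array(X)-t); return c[0]/c[2]*f+p["cx"],c[1]/c[2]*f+p["cy"]
def save(p,n,crop=None,k=1):
    im=p["image"][:,:,::-1]
    if crop: u0,v0,u1,v1=crop; im=im[v0:v1,u0:u1]
    cv2.imwrite("pics/"+n,cv2.resize(im,None,fx=k,fy=k,interpolation=cv2.INTER_CUBIC))
E
python3 - <<'E'
from h import *
print(arm.state())
for n in ["top","scene"]:
    p=capture(n); save(p,n+"1.png"); print(n,p["position"],p["attitude"],p["fov_y"])
    for k in ["scale","carrier_top","platform","tare_top","cup","bolt","ferrule","tape_measure","nozzle"]:
        try:
            for r in spotter.recognise(p,k)[:4]:
                X=w(p,r["xyz"]); print(k,round(r["conf"],2),X.round(3),np.round(px(p,X)))
        except Exception as e: print(k,e)
E
```

```text
pics
{'time_s': 0.0, 'joints': array([ 9.86925323e-01,  3.59482087e-01,  1.51144360e+00, -8.55373153e-06,
        1.27250264e+00, -1.15092531e-01]), 'dq': array([ 0.00164339,  0.00170883,  0.00089847,  0.00013504, -0.00272622,
       -0.00100238]), 'effort': array([ 2.02543713e-03, -5.15388358e+01, -2.70721883e+01,  6.78091426e-02,
        3.48755729e-02, -1.76024591e-04]), 'tool_pos': array([0.27070228, 0.53469238, 0.22981898]), 'orientation': array([-3.10438646e-04,  2.32247642e-01,  9.72656255e-01, -8.63756145e-04]), 'contact_force': array([-0.16828389, -0.16617716,  0.12608391]), 'torque': array([0.00462261, 0.03241014, 0.02083775]), 'gripper_width': 1.003807496829568}
top [ 0.36188613 -0.01348163  1.19213166] [-0.05559299  0.7116784  -0.69688673  0.06908079] 56.029066820801965
scale 0.92 [ 0.552 -0.018  0.045] [273. 208.]
scale 0.27 [0.639 0.235 0.012] [190. 180.]
carrier_top 0.62 [ 0.552 -0.022  0.047] [274. 208.]
platform 0.98 [ 0.583 -0.027  0.049] [276. 197.]
cup 0.94 [0.494 0.259 0.025] [179. 226.]
cup 0.62 [ 0.437 -0.279  0.035] [361. 249.]
bolt 0.46 [ 0.436 -0.272  0.033]
[... 265 characters left out ...]
278 -0.4040065   0.26325123] 48.32889007802474
scale 0.58 [ 0.518 -0.044  0.044] [276. 222.]
scale 0.22 [ 0.631 -0.241  0.026] [368. 230.]
carrier_top 0.9 [ 0.522 -0.044  0.038] [277. 223.]
platform 0.63 [ 0.569 -0.034  0.052] [284. 211.]
tare_top 0.51 [ 0.461 -0.061  0.046] [268. 231.]
cup 0.61 [0.487 0.248 0.032] [180. 205.]
bolt 0.76 [ 0.463 -0.17   0.031] [309. 249.]
bolt 0.69 [ 0.523 -0.175  0.031] [324. 238.]
bolt 0.59 [ 0.434 -0.273  0.033] [346. 266.]
bolt 0.56 [ 0.517 -0.3    0.036] [373. 251.]
ferrule 0.72 [0.63  0.234 0.025] [218. 193.]
tape_measure 0.63 [ 0.632 -0.241  0.028] [368. 229.]
nozzle 0.55 [ 0.582 -0.358  0.036] [408. 246.]
nozzle 0.52 [ 0.572 -0.032  0.053] [284. 210.]
```

Run:
```python
from h import *
p=capture("top"); save(p,"top2.png",(140,140,420,300),2.8)
p=capture("scene"); save(p,"scene2.png",(150,160,430,300),2.8)
```

```text
(no output)
```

View pics/top2.png

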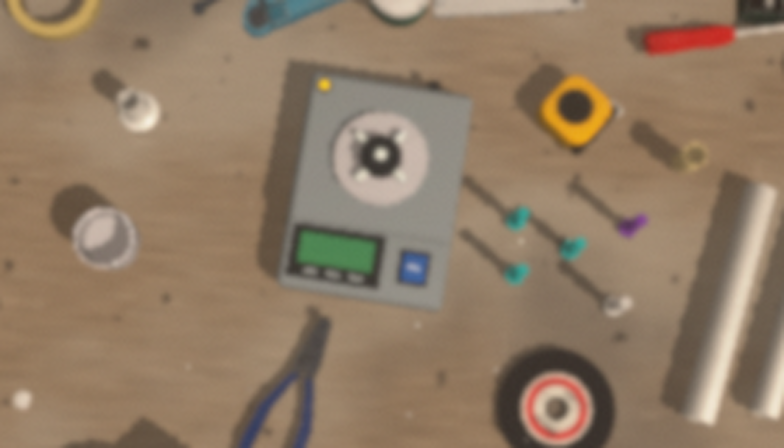

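View pics/scene2.png

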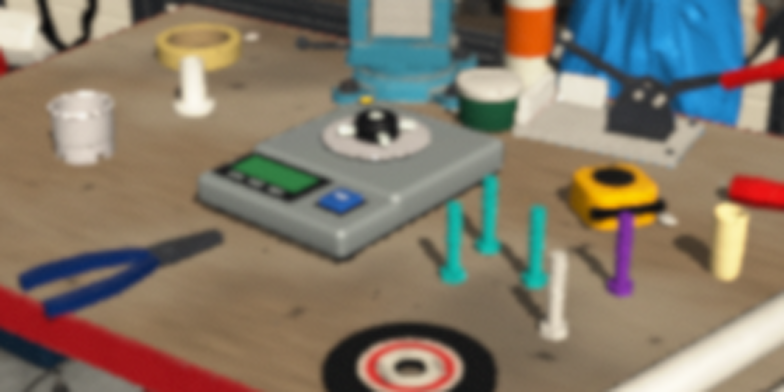

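View pics/scene1.png

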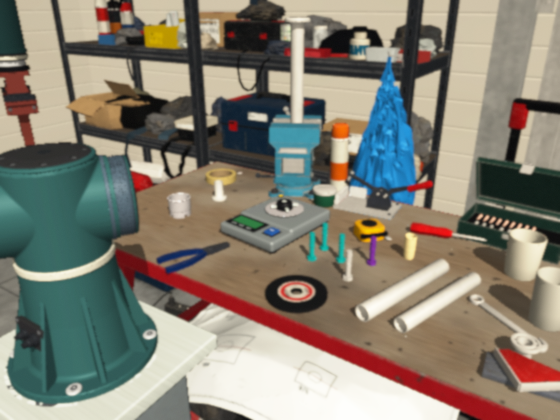

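The steel bolt is the grey-white one at scene (346,266) and top (360,248). The turquoise ones at scene (309,249), (324,238) and (341,247) and the purple one at (373,250) are the look-alikes named in the task. I'll confirm this with an enlarged wrist crop before grasping it.

Run:
```python
from h import *
p=capture("wrist"); save(p,"w1.png"); f,M,t=cam(p)
s=arm.state(); q=s["orientation"]; T=R.from_quat([q[1],q[2],q[3],q[0]]).as_matrix()
print(T.round(3)); print("cam in tool",(T.T@(t-s["tool_pos"])).round(4)); print((T.T@M).round(3),p["fov_y"])
p=capture("top"); C=cloud(p); X=C.reshape(-1,3)
# scale housing top
m=(abs(X[:,0]-.552)<.2)&(abs(X[:,1]+.018)<.13)&(X[:,2]>.03)&(X[:,2]<.056)
r=cv2.minAreaRect(X[m][:,:2].astype(np.float32)*1000); print("rect",r,m.sum())
m=(np.hypot(X[:,0]-.494,X[:,1]-.26)<.05)&(X[:,2]>.04); print("cup rim",X[m].mean(0),X[m].max(0),X[m].min(0),m.sum())
# platform: z~0.051+; 
m=(np.hypot(X[:,0]-.59,X[:,1]+.03)<.06)&(X[:,2]>.0475); print("plat",X[m].mean(0),(X[m].max(0)+X[m].min(0))/2,m.sum())
m=(np.hypot(X[:,0]-.59,X[:,1]+.03)<.06)&(X[:,2]>.0635); print("hub",X[m].mean(0),X[m].max(0)[2],m.sum())
hsv=cv2.cvtColor(p["image"],cv2.COLOR_RGB2HSV)
b=(abs(hsv[...,0].astype(int)-112)<12)&(hsv[...,1]>130); v,u=np.where(b[225:250,270:300]); print("key px",u.mean()+270,v.mean()+225,len(u), C[225:250,270:300][v,u].mean(0))
```

```text
[[-0.892  0.452 -0.   ]
 [ 0.452  0.892 -0.   ]
 [ 0.    -0.    -1.   ]]
cam in tool [ 0.0774  0.0002 -0.1542]
[[ 0.001 -0.96  -0.28 ]
 [ 1.     0.001 -0.   ]
 [ 0.    -0.28   0.96 ]] 70.71335982105762
rect ((592.603759765625, -23.151824951171875), (194.39283752441406, 320.5792236328125), 87.9925765991211) 4403
cup rim [0.49574061 0.26112092 0.04979305] [0.52417022 0.28723475 0.05767165] [0.46563655 0.22827785 0.04002766] 107
plat [ 0.58537912 -0.02642805  0.05573317] [ 0.59216032 -0.02969867  0.06220598] 886
hub [ 0.58493654 -0.02553222  0.07006402] 0.07687046508201667 180
key px 287.45454545454544 236.13636363636363 22 [ 0.46980073 -0.06247612  0.04540012]
```

View pics/w1.png

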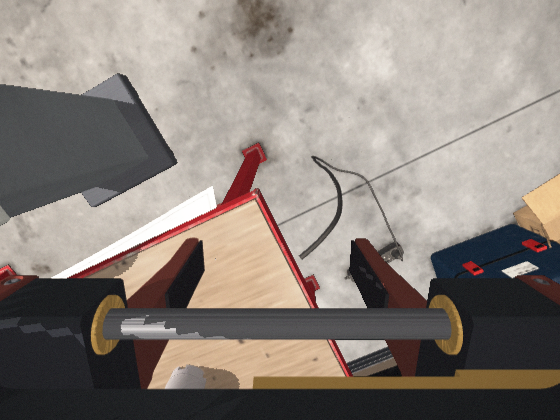

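Emit:
{"fn": "carry_out", "kwargs": {
  "deltas": [
    [[-3.04,-1.22,0.5,0,8.0],[-3.04,-1.22,0.5,0,8.0],[-3.04,-1.22,0.5,0,8.0],[-3.04,-1.22,0.5,0,8.0],[-3.04,-1.22,0.5,0,8.0],[-3.04,-1.22,0.5,0,8.0],[-3.04,-1.22,0.5,0,8.0],[-3.04,-1.22,0.5,0,8.0],[-3.04,-1.22,0.5,0,8.0],[-3.04,-1.22,0.5,0,8.0],[-3.04,-1.22,0.5,0,8.0],[-3.04,-1.22,0.5,0,8.0]]
  ]
}}

```text
time_s: 2.2
tool_pos: [0.5314, 0.2385, 0.1705]
orientation: [0.0, 0.232, 0.973, 0.0]
contact_force: [0.4, 0.4, 0.6]
gripper_width: 0.915
```

Run:
```python
from h import *
s=arm.state(); print(s["tool_pos"],s["time_s"])
p=capture("wrist"); save(p,"w2.png"); 
for k in ["cup","cup_center"]:
    for r in spotter.recognise(p,k)[:3]: X=w(p,r["xyz"]); print(k,round(r["conf"],2),X.round(4),np.round(px(p,X)))
X=cloud(p).reshape(-1,3)
m=(np.hypot(X[:,0]-.494,X[:,1]-.26)<.05)&(X[:,2]>.047)&(X[:,2]<.06);r=cv2.minEnclosingCircle(X[m][:,:2].astype(np.float32)); print(r,m.sum(),np.median(X[m][:,2]))
A=np.c_[2*X[m][:,:2],np.ones(m.sum())]; b=(X[m][:,:2]**2).sum(1); print(np.linalg.lstsq(A,b,rcond=None)[0])
# obstacles
p=capture("top"); C=cloud(p); H=C[...,2]
for x0 in np.arange(.4,.95,.05): print(round(x0,2),[round(float(H[(abs(C[...,0]-x0)<.025)&(abs(C[...,1]-y)<.025)].max(initial=0)),2) for y in np.arange(-.35,.36,.05)])
```

```text
[0.53138128 0.23847168 0.17053332] 2.2
cup 0.96 [0.4968 0.2602 0.0256] [280. 159.]
cup_center 0.68 [0.5003 0.2566 0.019 ] [278. 163.]
((0.495828241109848, 0.2607218623161316), 0.031113948673009872) 877 0.051514100103407845
[ 0.49547327  0.26085838 -0.31270267]
0.4 [0.04, 0.01, 0.01, 0.01, 0.01, 0.01, 0.01, 0.01, 0.02, 0.01, 0.67, 0.67, 0.66, 0.0, 0.0]
0.45 [0.01, 0.07, 0.07, 0.07, 0.07, 0.05, 0.05, 0.05, 0.05, 0.04, 0.65, 0.29, 0.64, 0.62, 0.0]
0.5 [0.01, 0.07, 0.07, 0.06, 0.07, 0.05, 0.05, 0.05, 0.05, 0.04, 0.63, 0.63, 0.62, 0.61, 0.01]
0.55 [0.01, 0.07, 0.01, 0.07, 0.07, 0.05, 0.08, 0.07, 0.05, 0.01, 0.61, 0.6, 0.59, 0.59, 0.0]
0.6 [0.06, 0.01, 0.04, 0.04, 0.01, 0.05, 0.08, 0.07, 0.05, 0.01, 0.01, 0.58, 0.01, 0.0, 0.0]
0.65 [0.01, 0.03, 0.04, 0.04, 0.01, 0.05, 0.06, 0.06, 0.05, 0.01, 0.01, 0.01, 0.06, 0.01, 0.0]
0.7 [0.03, 0.03, 0.04, 0.03, 0.01, 0.03, 0.01, 0.05, 0.04, 0.15, 0.01, 0.01, 0.01, 0.03, 0.01]
0.75 [0.03, 0.03, 0.02, 0.01, 0.02, 0.05, 0.05, 0.16, 0.18, 0.21, 0.21, 0.06, 0.01, 0.03, 0.03]
0.8 [0.11, 0.11, 0.09, 0.07, 0.09, 0.1, 0.05, 0.21, 0.21, 0.21, 0.21, 0.01, 0.01, 0.03, 0.03]
0.85 [0.11, 0.11, 0.09, 0.07, 0.06, 0.05, 0.22, 0.22, 0.5, 0.5, 0.5, 0.21, 0.01, 0.01, 0.01]
0.9 [0.01, 0.01, 0.01, 0.01, 0.01, 0.01, 0.22, 0.01, 0.5, 0.5, 0.5, 0.21, 0.01, 0.01, 0.01]
```

View pics/w2.png

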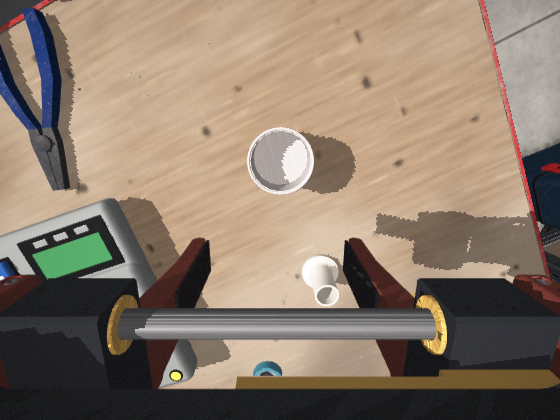

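Emit:
{"fn": "carry_out", "kwargs": {
  "deltas": [
    [[2.1,0.19,0,0,8.0],[2.1,0.18,0,0,8.0],[0,0,3,0,8.0],[0,0,3,0,8.0],[0,0,3,0,8.0],[0,0,3,0,8.0],[0,0,2.05,0,8.0],[0,0,0,0,5.0],[0,0,0,0,5.0],[0,0,0,0,5.0],[0,0,0,0,5.0],[0,0,0,0,5.0]]
  ]
}}

```text
time_s: 3.4
tool_pos: [0.4954, 0.2627, 0.0316]
orientation: [0.001, 0.232, 0.973, 0.001]
contact_force: [-0.1, 0.4, -2.3]
gripper_width: 0.687
```

Run:
```python
from h import *
s=arm.state(); print(s["tool_pos"],s["time_s"],s["gripper_width"],s["contact_force"])
```

```text
[0.49544105 0.26269909 0.03163581] 3.4 0.6870045684328274 [-0.10852655  0.40781165 -2.29689394]
```

Emit:
{"fn": "carry_out", "kwargs": {
  "deltas": [
    [[0,0,-1.5,0,5.0],[0,0,-3.3,0,5.0],[0,0,-3.3,0,5.0],[-1,-0.9,-3.0,0,5.0],[-2.5,-2.1,-2,0,5.0],[-2.6,-2.18,-0.9,0,5.0],[-2.6,-2.18,0,0,5.0],[-2.6,-2.18,0,0,5.0],[-2.6,-2.18,0,0,5.0],[-2.6,-2.18,0,0,5.0],[-2.6,-2.18,0,0,5.0],[-2.6,-2.18,0,0,5.0]]
  ]
}}

```text
time_s: 4.4
tool_pos: [0.6061, -0.0005, 0.1712]
orientation: [0.001, 0.232, 0.973, 0.0]
contact_force: [1.3, 0.5, -3.0]
gripper_width: 0.689
```

Emit:
{"fn": "carry_out", "kwargs": {
  "deltas": [
    [[-2.6,-2.18,0,0,5.0],[-1.8,-1.5,0,0,5.0],[0,0,0,0,5.0],[0,0,0,0,5.0]]
  ]
}}

```text
time_s: 4.73
tool_pos: [0.6287, -0.0529, 0.1708]
orientation: [0.001, 0.234, 0.972, 0.0]
contact_force: [-1.0, 0.4, -2.1]
gripper_width: 0.69
```

Run:
```python
from h import *
s=arm.state(); print(s["tool_pos"],s["time_s"],s["gripper_width"],s["contact_force"])
p=capture("wrist"); save(p,"w3.png"); np.save("w3d.npy",p["depth"])
for k in ["platform","scale","carrier_top","tare_top"]:
    for r in spotter.recognise(p,k)[:3]: X=w(p,r["xyz"]); print(k,round(r["conf"],2),X.round(4),np.round(px(p,X)))
X=cloud(p).reshape(-1,3)
m=(np.hypot(X[:,0]-.585,X[:,1]+.026)<.03)&(X[:,2]>.066)&(X[:,2]<.08)
print("hub",X[m].mean(0),cv2.minEnclosingCircle(X[m][:,:2].astype(np.float32)),m.sum(),np.median(X[m][:,2]))
m=(np.hypot(X[:,0]-.585,X[:,1]+.026)<.06)&(X[:,2]>.0475)&(X[:,2]<.0545)
print("plat",X[m].mean(0),cv2.minEnclosingCircle(X[m][:,:2].astype(np.float32)),m.sum(),np.median(X[m][:,2]))
```

```text
[ 0.62868639 -0.0529462   0.1708499 ] 4.7333 0.6897805839361256 [-1.00380175  0.44241505 -2.12742797]
platform 0.66 [ 0.5812 -0.0209  0.0513] [284. 145.]
scale 0.83 [ 0.5457 -0.0182  0.0408] [269. 107.]
carrier_top 0.67 [ 0.5432 -0.02    0.0452] [266. 105.]
tare_top 0.69 [ 0.4703 -0.0569  0.0446] [188.  45.]
hub [ 0.58489682 -0.02375006  0.07013492] ((0.585568368434906, -0.023737380281090736), 0.021125784143805504) 1800 0.0704504103674427
plat [ 0.5831309  -0.02277365  0.05108971] ((0.5857361555099487, -0.02414396032691002), 0.05010010674595833) 6905 0.05109114619021565
```

View pics/w3.png

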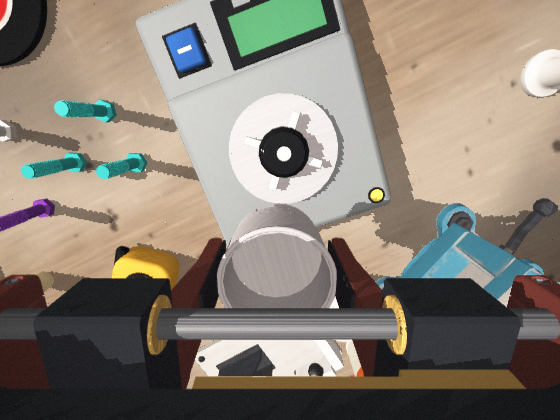

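Run:
```python
from h import *
p=capture("wrist"); X=cloud(p).reshape(-1,3); c=np.array([.5857,-.0240])
d=X[:,:2]-c; r=np.hypot(*d.T); m=(X[:,2]>.0575)&(X[:,2]<.066)&(r>.025)&(r<.037)
a=np.arctan2(d[m,1],d[m,0]); print(m.sum(), np.degrees(np.angle(np.exp(4j*a).mean()))/4, abs(np.exp(4j*a).mean()))
for k in range(-2,3):
    print(np.histogram(np.degrees(a),36,(-180,180))[0]) if k==0 else None
# scale yaw: from key + platform dir
hsv=cv2.cvtColor(p["image"],cv2.COLOR_RGB2HSV); b=(abs(hsv[...,0].astype(int)-110)<14)&(hsv[...,1]>120); b[90:]=0
v,u=np.where(b); C=cloud(p); K=C[v,u]; K=K[(K[:,2]>.042)&(K[:,2]<.05)]; print("key",K.mean(0),cv2.minAreaRect(K[:,:2].astype(np.float32)*1000))
P=capture("scene"); save(P,"s3.png",(240,160,340,230),7)
s=arm.state()["tool_pos"]; print(px(P,[s[0],s[1],s[2]-.0316]))
```

```text
390 -44.31973340333135 0.9618328549691899
[ 0  0  0 12 73 17  0  0  0  0  0  0  7 64 16  0  0  0  0  0  0  4 72 20
  0  0  0  0  0  0  8 80 17  0  0  0]
key [ 0.47236698 -0.0601198   0.04480862] ((471.99005126953125, -60.44884490966797), (26.13951873779297, 30.139049530029297), 81.90618133544922)
(np.float64(301.1806167901459), np.float64(173.28001100791792))
```

View pics/s3.png

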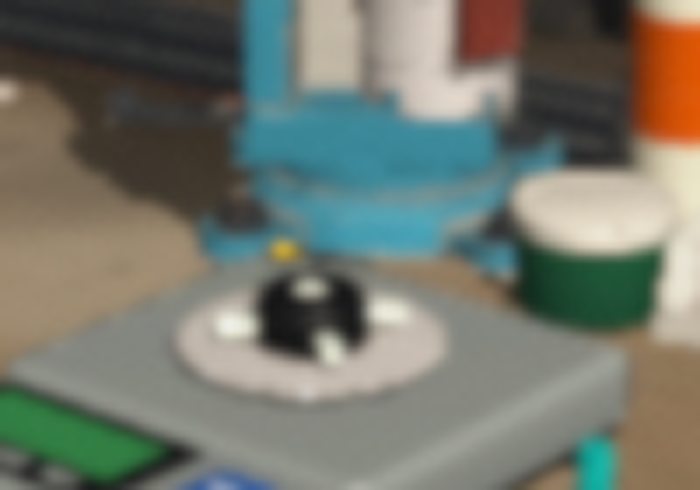

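Run:
```python
import cv2
im=cv2.imread("pics/scene1.png")[185:225,155:205]; cv2.imwrite("pics/s4.png",cv2.resize(im,None,fx=14,fy=14,interpolation=cv2.INTER_CUBIC))
im=cv2.imread("pics/s3.png")
```

```text
(no output)
```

View pics/s4.png

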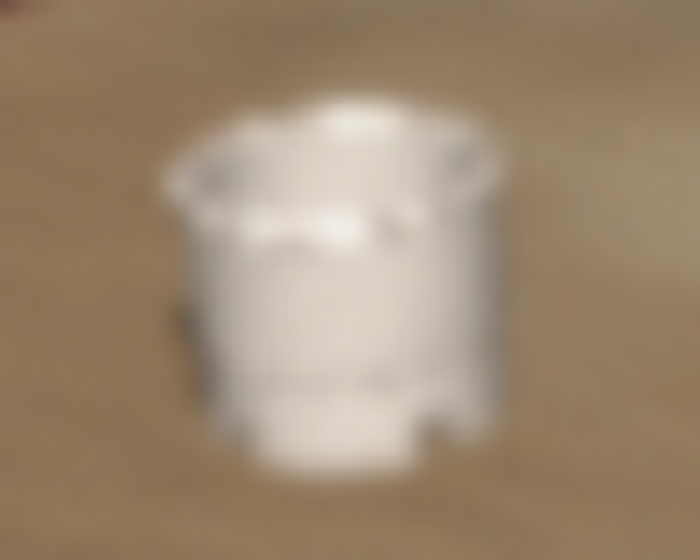

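```bash
cat > rim.py <<'E'
from h import *
from scipy.optimize import least_squares
def rim(p,s):
    C=cloud(p); X=C[195:312].reshape(-1,3); tp=s["tool_pos"]
    r=np.hypot(X[:,0]-tp[0],X[:,1]-tp[1])
    zt=tp[2]+.0194
    m=(r<.036)&(abs(X[:,2]-zt)<.005)&(r>.02); Y=X[m]
    for _ in range(3):
        f=least_squares(lambda c:np.hypot(Y[:,0]-c[0],Y[:,1]-c[1])-c[2],[tp[0],tp[1],.029],loss="soft_l1",f_scale=.001)
    return f.x,m.sum(),np.median(Y[:,2])
E
python3 - <<'E'
from rim import *
p=capture("wrist"); s=arm.state(); x,n,z=rim(p,s)
q=s["orientation"]; T=R.from_quat([q[1],q[2],q[3],q[0]]).as_matrix()
print(s["tool_pos"],x,n,z, "cup-TCP in tool",(T.T@np.r_[x[:2]-s["tool_pos"][:2],0]).round(4), T[:,0],T[:,1])
X=cloud(p).reshape(-1,3)
for zz,lab in ((.0705,"hub"),(.051,"plat")):
    m=(np.hypot(X[:,0]-.5857,X[:,1]+.024)<(.019 if lab=="hub" else .06))&(abs(X[:,2]-zz)<.002); Y=X[m]
    hull=cv2.convexHull((Y[:,:2]*1e4).astype(np.float32))[:,0]/1e4
    f=least_squares(lambda c:np.hypot(hull[:,0]-c[0],hull[:,1]-c[1])-c[2],[.5857,-.024,.02]); print(lab,f.x,len(hull))
E
```

```text
[ 0.62802067 -0.05067162  0.17029923] [ 0.62878601 -0.05057283  0.02890219] 2215 0.1904586353782201 cup-TCP in tool [-0.0006  0.0004 -0.    ] [-8.92621321e-01  4.50807239e-01  9.89638501e-05] [ 4.50807239e-01  8.92621327e-01 -2.81356171e-05]
hub [ 0.58576051 -0.02398652  0.01877424] 36
plat [ 0.58578974 -0.02401519  0.04963641] 53
```

Emit:
{"fn": "carry_out", "kwargs": {
  "deltas": [
    [[2.5,0.22,0,0,5.0],[2.54,0.22,0,0,5.0],[0,0,2,0.1,5.0],[0,0,2,0.1,5.0],[0,0,1.5,0.1,5.0],[0,0,0.7,0.1,5.0],[0,0,0,0,5.0],[0,0,0,0,5.0],[0,0,0,0,5.0]]
  ]
}}

```text
time_s: 5.88
tool_pos: [0.5859, -0.0247, 0.1088]
orientation: [0.001, 0.419, 0.908, 0.0]
contact_force: [0.5, -0.5, -2.0]
gripper_width: 0.688
```

Run:
```python
from rim import *
p=capture("wrist"); s=arm.state(); x,n,z=rim(p,s); save(p,"w5.png")
q=s["orientation"]; T=R.from_quat([q[1],q[2],q[3],q[0]]).as_matrix()
print(s["tool_pos"],x,n,z,"to go in tool (cm)",100*(T.T@np.r_[np.array([.5858,-.0240])-x[:2],0]).round(4),s["contact_force"],s["joints"][5])
P=capture("scene"); save(P,"s6.png",(255,180,315,225),12)
```

```text
[ 0.58606888 -0.0248592   0.10899856] [ 0.58649923 -0.0252827   0.02892659] 2198 0.12894088736224518 to go in tool (cm) [ 0.14  0.03 -0.  ] [ 0.57315016  0.13309823 -2.3916573 ] -0.8645697162830032
```

View pics/s6.png

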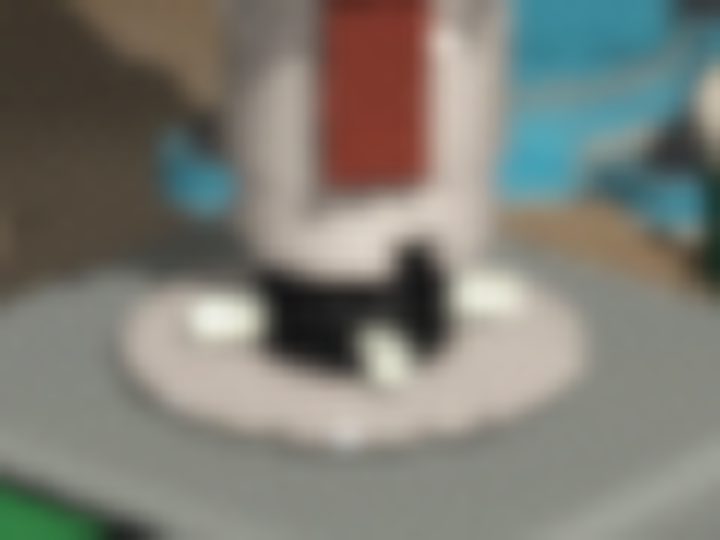

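Emit:
{"fn": "carry_out", "kwargs": {
  "deltas": [
    [[0.14,0.03,0.4,0.05,5.0],[0,0,0.4,0.05,5.0],[0,0,0.3,0,5.0],[0,0,0.2,0,5.0],[0,0,0.1,0,5.0],[0,0,0,0,5.0],[0,0,0,0,5.0]]
  ]
}}

```text
time_s: 6.57
tool_pos: [0.5848, -0.0236, 0.0943]
orientation: [0.0, 0.465, 0.885, 0.0]
contact_force: [1.1, 0.9, -2.5]
gripper_width: 0.686
```

Emit:
{"fn": "carry_out", "kwargs": {
  "deltas": [
    [[0,0,0.08,0,5.0],[0,0,0.08,0,5.0],[0,0,0,0,5.0],[0,0,0,0,5.0]]
  ]
}}

```text
time_s: 6.9
tool_pos: [0.5849, -0.0236, 0.0928]
orientation: [0.0, 0.466, 0.885, 0.0]
contact_force: [0.3, 1.4, 0.1]
gripper_width: 0.683
```

Emit:
{"fn": "carry_out", "kwargs": {
  "deltas": [
    [[0,0,0.08,0,5.0],[0,0,0,0.03,5.0],[0,0,0,0.03,5.0],[0,0,0,0,5.0]]
  ]
}}

```text
time_s: 7.23
tool_pos: [0.5846, -0.0234, 0.0917]
orientation: [-0.0, 0.492, 0.87, 0.0]
contact_force: [-0.2, 1.8, -1.1]
gripper_width: 0.689
```

Emit:
{"fn": "carry_out", "kwargs": {
  "deltas": [
    [[0,0,0.08,0.03,5.0],[0,0,0.08,0.03,5.0],[0,0,0,0,5.0]]
  ]
}}

```text
time_s: 7.48
tool_pos: [0.5852, -0.0231, 0.0902]
orientation: [0.0, 0.518, 0.855, 0.001]
contact_force: [0.8, 3.1, 0.3]
gripper_width: 0.692
```

Emit:
{"fn": "carry_out", "kwargs": {
  "deltas": [
    [[0.09,0.06,0,0,5.0],[0,0,0.1,0.02,5.0],[0,0,0,0.02,5.0],[0,0,0,0,5.0]]
  ]
}}

```text
time_s: 7.82
tool_pos: [0.5853, -0.0225, 0.0894]
orientation: [0.0, 0.535, 0.845, 0.0]
contact_force: [2.2, 3.8, 0.6]
gripper_width: 0.687
```

Run:
```python
from rim import *
p=capture("wrist"); s=arm.state(); x,n,z=rim(p,s); print(s["tool_pos"],x,n,z,s["contact_force"],s["torque"])
P=capture("scene"); save(P,"s7.png",(255,180,315,225),12)
```

```text
[ 0.5853129  -0.02245324  0.08943287] [ 0.58562943 -0.02320698  0.02891775] 2214 0.10961036469993538 [1.50149579 2.03131667 1.12065182] [ 0.50363713 -0.37166112  0.24838013]
```

View pics/s7.png

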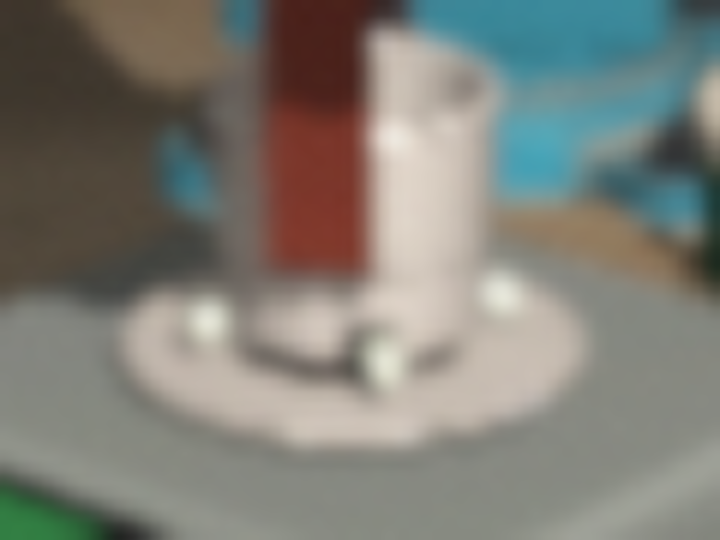

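Emit:
{"fn": "carry_out", "kwargs": {
  "deltas": [
    [[0,0,0,-0.04,5.0],[0,0,0.1,0,5.0],[0,0,0.1,0,5.0],[0,0,0,0,5.0]]
  ]
}}

```text
time_s: 8.25
tool_pos: [0.5848, -0.0227, 0.0869]
orientation: [0.0, 0.518, 0.855, -0.0]
contact_force: [2.6, 1.1, -1.3]
gripper_width: 0.686
```

Dropping further; the down force is small, so I'll keep following it down.

Emit:
{"fn": "carry_out", "kwargs": {
  "deltas": [
    [[0,0.05,0.08,0,5.0],[0,0,0.08,0,5.0],[0,0,0,0,5.0],[0,0,0,0,5.0]]
  ]
}}

```text
time_s: 8.58
tool_pos: [0.5849, -0.0224, 0.0854]
orientation: [-0.0, 0.518, 0.855, -0.0]
contact_force: [0.2, -0.3, -0.6]
gripper_width: 0.69
```

Emit:
{"fn": "carry_out", "kwargs": {
  "deltas": [
    [[0,0,0.08,0,5.0],[0,0,0.08,0,5.0],[0,0,0,0,5.0],[0,0,0,0,5.0]]
  ]
}}

```text
time_s: 8.92
tool_pos: [0.5849, -0.0224, 0.0842]
orientation: [-0.0, 0.518, 0.855, -0.0]
contact_force: [-1.4, -0.9, 4.3]
gripper_width: 0.689
```

Run:
```python
from rim import *
p=capture("wrist"); s=arm.state(); x,n,z=rim(p,s); print(s["tool_pos"],x,n,z,s["contact_force"],s["torque"])
P=capture("scene"); save(P,"s8.png",(255,180,315,225),12)
```

```text
[ 0.58491655 -0.02243174  0.08412567] [ 0.58529998 -0.0231494   0.0289297 ] 2230 0.10435532677171046 [-1.73658081 -0.80571572  2.89826713] [-0.07295535  0.28849641 -0.02606198]
```

View pics/s8.png

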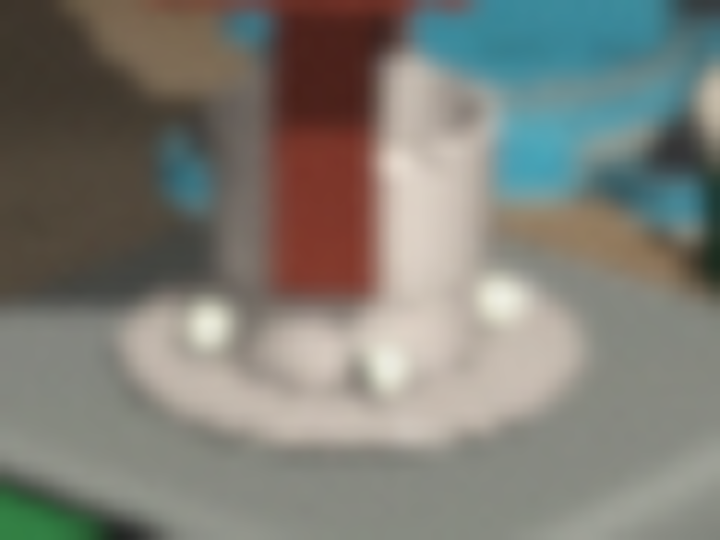

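Emit:
{"fn": "carry_out", "kwargs": {
  "deltas": [
    [[0,0,-0.1,0,5.0],[0,0,0,0,6.2],[0,0,0,0,7.5],[0,0,0,0,7.8],[0,0,0,0,7.8],[0,0,-1,0,7.8],[0,0,-2,0,7.8],[0,0,-3,0,7.8],[0,0,-3,0.09,7.8],[0,0,0,0.09,7.8],[0,0,0,0.09,7.8],[0,0,0,0.09,7.8]]
  ]
}}

```text
time_s: 10.02
tool_pos: [0.5859, -0.0223, 0.1767]
orientation: [0.001, 0.664, 0.747, 0.001]
contact_force: [0.7, 0.6, -0.7]
gripper_width: 0.891
```

Emit:
{"fn": "carry_out", "kwargs": {
  "deltas": [
    [[0,0,0,0.09,4.0],[0,0,0,0.09,4.0],[0,0,0,0.08,0.0],[0,0,0,0,0.0],[0,0,0,0,0.0]]
  ]
}}

```text
time_s: 10.43
tool_pos: [0.5853, -0.0223, 0.1755]
orientation: [0.0, 0.753, 0.658, 0.0]
contact_force: [-0.0, 0.0, -0.1]
gripper_width: 0.551
```

Run:
```python
from rim import *
p=capture("wrist"); s=arm.state(); save(p,"w9.png")
q=s["orientation"]; T=R.from_quat([q[1],q[2],q[3],q[0]]).as_matrix()
print(s["tool_pos"],T[:,0].round(3),s["contact_force"],s["joints"].round(2),s["gripper_width"])
C=cloud(p);X=C.reshape(-1,3); m=(np.hypot(X[:,0]-.5855,X[:,1]+.0235)<.04)&(X[:,2]>.095)&(X[:,2]<.12); print("rim",m.sum(),np.percentile(X[m][:,2],[5,50,95]) if m.any() else 0)
P=capture("top"); CC=cloud(P); Y=CC.reshape(-1,3); m=(np.hypot(Y[:,0]-.5855,Y[:,1]+.0235)<.04)&(Y[:,2]>.095)&(Y[:,2]<.12); print(m.sum())
hsv=cv2.cvtColor(p["image"],cv2.COLOR_RGB2HSV); b=(abs(hsv[...,0].astype(int)-110)<14)&(hsv[...,1]>120)
K=C[b]; K=K[(abs(K[:,2]-.045)<.004)&(np.hypot(K[:,0]-.472,K[:,1]+.06)<.03)]; print("key",len(K)); 
if len(K): print(K.mean(0),cv2.minAreaRect(K[:,:2].astype(np.float32)*1000))
k=np.array([.472,-.0604,0]); d=k-s["tool_pos"]; print("to key in tool cm",(100*(T.T@d)).round(2))
P=capture("scene"); save(P,"s9.png",(225,170,345,260),6)
```

```text
[ 0.58530957 -0.02231193  0.1754145 ] [ 0.135  0.991 -0.   ] [-0.33625156 -0.55874765 -0.68086852] [-0.16  0.39  1.61 -0.    1.14 -0.02] 0.5040537889594329
rim 1390 [0.09649679 0.10477933 0.10635514]
3
key 615
[ 0.47343466 -0.05932619  0.04472157] ((472.5738830566406, -60.089691162109375), (26.11409568786621, 30.053165435791016), 81.95247650146484)
to key in tool cm [ -5.3  -10.72  17.54]
```

View pics/s9.png

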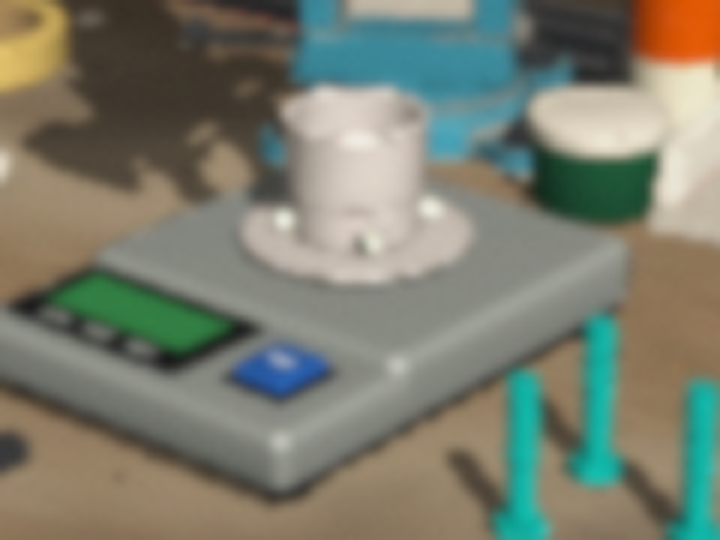

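View pics/w9.png

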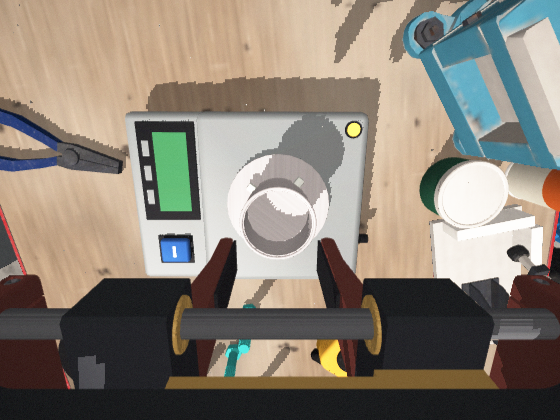

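Emit:
{"fn": "carry_out", "kwargs": {
  "deltas": [
    [[-1.32,-2.67,0,0,0],[-1.32,-2.67,0,0,0],[-1.32,-2.66,0,0,0],[-1.31,-2.66,0,0,0],[0,0,2.5,0,0],[0,0,3,0,0],[0,0,3,0,0],[0,0,2.2,0,0],[0,0,0.5,0,0],[0,0,0,0,0]]
  ]
}}

```text
time_s: 11.42
tool_pos: [0.4712, -0.0596, 0.0618]
orientation: [-0.001, 0.754, 0.657, -0.001]
contact_force: [-0.9, -0.3, 0.1]
gripper_width: 0.007
```

Run:
```python
from rim import *
s=arm.state(); p=capture("wrist"); save(p,"w10.png")
q=s["orientation"]; T=R.from_quat([q[1],q[2],q[3],q[0]]).as_matrix()
print(s["tool_pos"],s["contact_force"],s["gripper_width"],"to key cm",(100*(T.T@(np.array([.4726,-.0601,.045])-s["tool_pos"]))).round(2))
```

```text
[ 0.47116062 -0.05955433  0.06181329] [-0.85445156 -0.30087794  0.05621685] 0.007196747685432811 to key cm [-0.03  0.16  1.68]
```

View pics/w10.png

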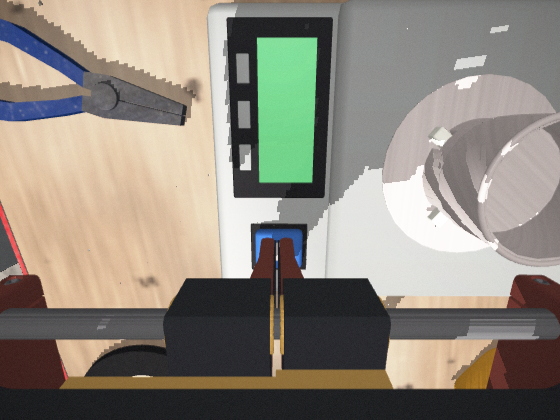

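Emit:
{"fn": "carry_out", "kwargs": {
  "deltas": [
    [[0,0.1,0.5,0,0],[0,0,0.4,0,0],[0,0,0.2,0,0],[0,0,0,0,0]]
  ]
}}

```text
time_s: 11.8
tool_pos: [0.4743, -0.0602, 0.0524]
orientation: [0.001, 0.754, 0.657, 0.001]
contact_force: [0.9, 0.3, 1.1]
gripper_width: 0.001
```

Emit:
{"fn": "carry_out", "kwargs": {
  "deltas": [
    [[0,0,0.2,0,0],[0,0,0.15,0,0],[0,0,0.05,0,0],[0,0,0,0,0]]
  ]
}}

```text
time_s: 12.13
tool_pos: [0.4743, -0.0602, 0.0484]
orientation: [0.001, 0.754, 0.657, 0.0]
contact_force: [2.2, 0.4, 5.5]
gripper_width: 0.004
```

Emit:
{"fn": "carry_out", "kwargs": {
  "deltas": [
    [[0,0,0,0,0],[0,0,0,0,0],[0,0,0,0,0],[0,0,0,0,0],[0,0,0,0,0],[0,0,0,0,0],[0,0,0,0,0],[0,0,0,0,0],[0,0,0,0,0]]
  ]
}}

```text
time_s: 12.88
tool_pos: [0.4743, -0.0602, 0.0484]
orientation: [0.001, 0.754, 0.657, 0.001]
contact_force: [1.9, -0.3, 5.0]
gripper_width: 0.001
```

Emit:
{"fn": "carry_out", "kwargs": {
  "deltas": [
    [[0,0,-1,0,0],[0,0,-2.5,0,0],[0,0,-3.5,0,0],[0,0,-3.5,0,0],[0,0,-2,0,0],[0,0,0,0,0]]
  ]
}}

```text
time_s: 13.38
tool_pos: [0.4756, -0.0605, 0.1768]
orientation: [0.003, 0.754, 0.657, 0.002]
contact_force: [0.9, -0.2, -0.6]
gripper_width: 0.005
```

Emit:
{"fn": "carry_out", "kwargs": {
  "deltas": [
    [[-3.33,-0.16,-0.2,0,4.0],[-3.33,-0.16,-0.2,0,4.0],[-3.33,-0.16,-0.2,0,4.0],[-3.33,-0.16,-0.2,0,4.0],[-3.33,-0.16,-0.2,0,4.0],[-3.33,-0.16,-0.2,0,4.0],[-3.33,-0.16,-0.2,0,4.0],[-3.33,-0.16,-0.2,0,4.0],[0,0,0,0,4.0],[0,0,0,0,4.0],[0,0,0,0,4.0]]
  ]
}}

```text
time_s: 14.3
tool_pos: [0.423, -0.3207, 0.1876]
orientation: [-0.002, 0.754, 0.656, 0.0]
contact_force: [-0.3, 0.9, -0.1]
gripper_width: 0.455
```

Run:
```python
from rim import *
s=arm.state(); p=capture("wrist"); save(p,"w11.png")
q=s["orientation"]; T=R.from_quat([q[1],q[2],q[3],q[0]]).as_matrix()
print(s["tool_pos"],s["contact_force"],s["gripper_width"])
X=cloud(p).reshape(-1,3)
for r in spotter.recognise(p,"bolt")[:5]:
    Y=w(p,r["xyz"]); m=(np.hypot(*(X[:,:2]-Y[:2]).T)<.015)&(X[:,2]>.066)&(X[:,2]<.071); c=X[m].mean(0); u,v=px(p,Y)
    print(round(r["conf"],2),Y.round(3),np.round((u,v)),p["image"][int(v),int(u)],"top",m.sum(),c.round(4),"tool cm",(100*(T.T@(c-s["tool_pos"]))).round(2))
save(p,"w11c.png",(180,60,380,210),4)
```

```text
[ 0.4230106  -0.32072925  0.18755324] [-0.30236951  0.92101837 -0.14989758] 0.45455885076882313
0.86 [ 0.496 -0.232  0.043] [341.  99.] [ 77 223 216] top 157 [ 0.498  -0.2309  0.0676] tool cm [ 9.91  6.22 12.01]
0.81 [ 0.447 -0.279  0.056] [296. 157.] [221 201 178] top 131 [ 0.4384 -0.2763  0.0677] tool cm [ 4.58  0.94 11.99]
0.8 [ 0.515 -0.294  0.038] [363. 160.] [135  62 168] top 130 [ 0.5236 -0.2944  0.0675] tool cm [ 3.97  9.63 11.99]
0.75 [ 0.527 -0.177  0.043] [370.  29.] [ 80 231 226] top 195 [ 0.5282 -0.1727  0.0675] tool cm [16.09  8.4  12.02]
0.68 [ 0.466 -0.179  0.047] [303.  40.] [ 93 243 239] top 180 [ 0.4698 -0.1713  0.0677] tool cm [15.42  2.6  12.02]
```

View pics/w11.png

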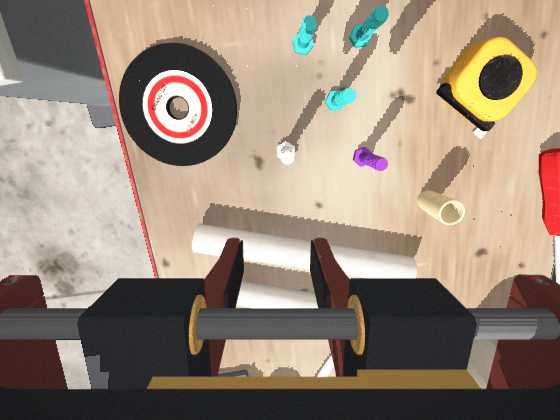

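View pics/w11c.png

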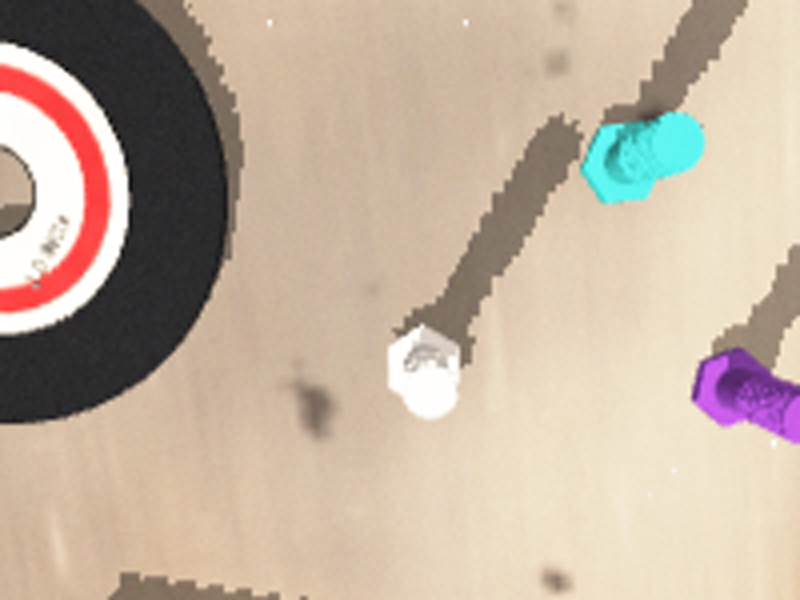

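Emit:
{"fn": "carry_out", "kwargs": {
  "deltas": [
    [[2.29,0.47,0,0,4.0],[2.29,0.47,0,0,4.0],[0,0,2,0,4.0],[0,0,2,0,4.0],[0,0,2,0,4.0],[0,0,0,0,4.0],[0,0,0,0,4.0]]
  ]
}}

```text
time_s: 14.98
tool_pos: [0.439, -0.2761, 0.1283]
orientation: [-0.002, 0.754, 0.657, -0.0]
contact_force: [-0.1, 0.6, -0.1]
gripper_width: 0.452
```

Run:
```python
from rim import *
s=arm.state(); p=capture("wrist"); save(p,"w12.png")
q=s["orientation"]; T=R.from_quat([q[1],q[2],q[3],q[0]]).as_matrix()
X=cloud(p).reshape(-1,3); m=(np.hypot(X[:,0]-.4384,X[:,1]+.2763)<.015)&(X[:,2]>.064)&(X[:,2]<.073); c=X[m].mean(0) if m.any() else 0
print(s["tool_pos"],s["gripper_width"],m.sum(),c,(100*(T.T@(np.array([.4384,-.2763,.048])-s["tool_pos"]))).round(2),(100*(T.T@(c-s["tool_pos"]))).round(2))
```

```text
[ 0.43895989 -0.27614034  0.1283015 ] 0.45177338286016033 208 [ 0.43847253 -0.27586068  0.06725137] [-0.04 -0.03  8.03] [ 0.01 -0.04  6.11]
```

View pics/w12.png

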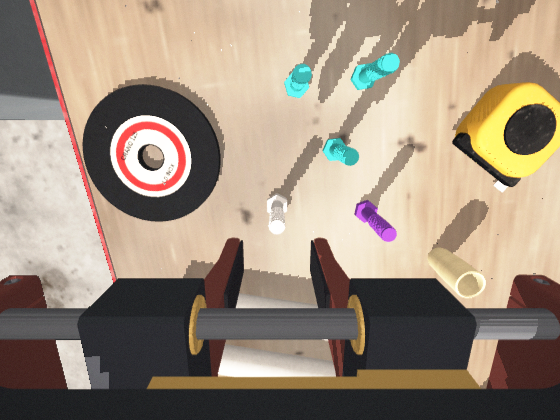

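Emit:
{"fn": "carry_out", "kwargs": {
  "deltas": [
    [[0,0,2.5,0,4.0],[0,0,2.5,0,4.0],[0,0,2.0,0,4.0],[0,0,1.0,0,4.0],[0,0,0,0,4.0],[0,0,0,0,0.5],[0,0,0,0,0.5],[0,0,0,0,0.5],[0,0,0,0,0.5],[0,0,0,0,0.5],[0,0,0,0,0.5]]
  ]
}}

```text
time_s: 15.95
tool_pos: [0.4401, -0.2785, 0.0498]
orientation: [0.001, 0.754, 0.657, 0.0]
contact_force: [0.0, -0.8, 5.8]
gripper_width: 0.131
```

Run:
```python
from rim import *
s=arm.state(); print(s["tool_pos"],s["contact_force"],s["gripper_width"],s["torque"])
p=capture("wrist"); save(p,"w13.png"); p=capture("scene"); save(p,"s13.png",(290,210,410,300),6)
```

```text
[ 0.44011973 -0.27846155  0.04979657] [ 0.04651349 -0.75824643  5.82021404] 0.13115101034565674 [-0.03779382  0.14638375  0.00994134]
```

View pics/s13.png

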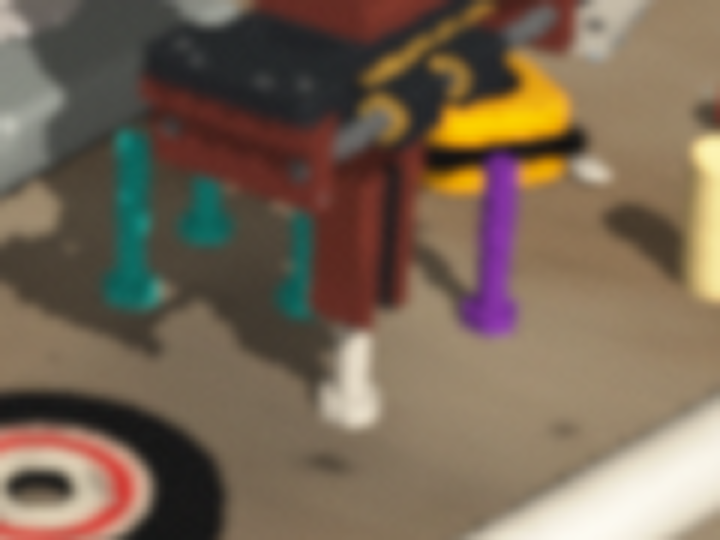

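View pics/w13.png

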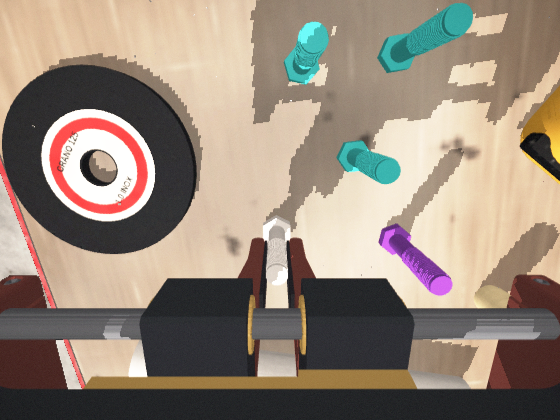

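Emit:
{"fn": "carry_out", "kwargs": {
  "deltas": [
    [[0,0,-1,0,0.5],[0,0,-2.5,0,0.5],[0,0,-3.3,0,0.5],[0,0,-3.3,0,0.5],[0,0,-3.3,0,0.5],[1.5,0.6,-1,0,0.5],[2.8,1.12,0,0,0.5],[2.8,1.12,0,0,0.5],[2.8,1.12,0,0,0.5],[2.8,1.12,0,0,0.5],[2.8,1.12,0,0,0.5],[2.8,1.12,0,0,0.5]]
  ]
}}

```text
time_s: 17.05
tool_pos: [0.5375, -0.1053, 0.1936]
orientation: [0.0, 0.754, 0.657, -0.0]
contact_force: [0.6, -1.3, -0.8]
gripper_width: 0.131
```

Emit:
{"fn": "carry_out", "kwargs": {
  "deltas": [
    [[2.8,1.12,0,0,0.5],[2.8,1.12,0,0,0.5],[2.0,0.8,0,0,0.5],[1.2,0.5,0,0,0.5],[0,0,0,0,0.5],[0,0,0,0,0.5],[0,0,0,0,0.5],[0,0,0,0,0.5]]
  ]
}}

```text
time_s: 17.72
tool_pos: [0.5837, -0.0257, 0.193]
orientation: [-0.0, 0.755, 0.656, -0.0]
contact_force: [-0.3, 0.9, -1.1]
gripper_width: 0.127
```

Run:
```python
from rim import *
s=arm.state(); p=capture("wrist"); save(p,"w14.png")
q=s["orientation"]; T=R.from_quat([q[1],q[2],q[3],q[0]]).as_matrix()
print(s["tool_pos"],s["contact_force"],s["gripper_width"],"to go",(100*(T.T@(np.array([.5852,-.0232,.125])-s["tool_pos"]))).round(2))
p=capture("scene"); save(p,"s14.png",(225,150,345,240),6)
```

```text
[ 0.58371476 -0.0257425   0.19297381] [-0.34306107  0.90086691 -1.12730168] 0.12724874275280046 to go [0.28 0.12 6.8 ]
```

View pics/w14.png

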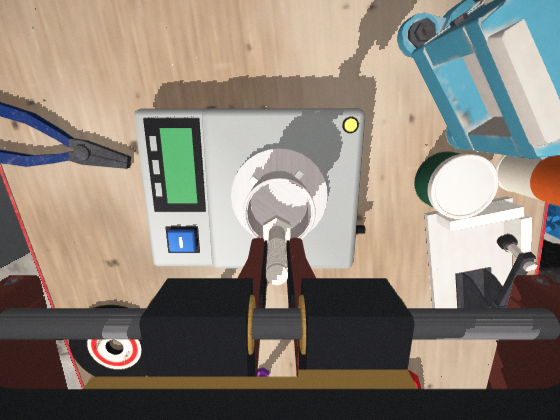

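View pics/s14.png

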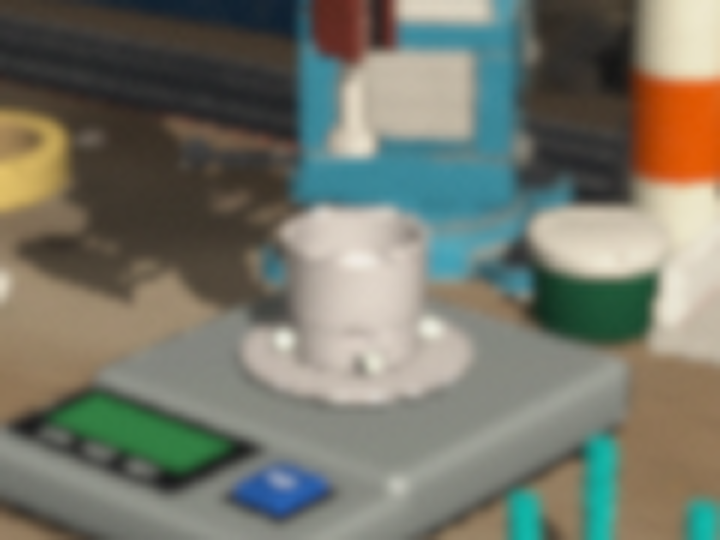

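Emit:
{"fn": "carry_out", "kwargs": {
  "deltas": [
    [[0.28,0.12,0,0,0.5],[0,0,1.5,0,0.5],[0,0,2,0,0.5],[0,0,1.5,0,0.5],[0,0,0.8,0,0.5],[0,0,0.4,0,0.5],[0,0,0,0,0.5],[0,0,0,0,0.5]]
  ]
}}

```text
time_s: 18.48
tool_pos: [0.5865, -0.0221, 0.1314]
orientation: [0.0, 0.754, 0.657, 0.0]
contact_force: [0.1, -0.2, -0.9]
gripper_width: 0.129
```

Emit:
{"fn": "carry_out", "kwargs": {
  "deltas": [
    [[0,0,0.25,0,0.5],[0,0,0.2,0,0.5],[0,0,0.1,0,0.5],[0,0,0,0,0.5],[0,0,0,0,0.5]]
  ]
}}

```text
time_s: 18.9
tool_pos: [0.5861, -0.0219, 0.1256]
orientation: [0.0, 0.754, 0.657, 0.0]
contact_force: [-0.1, 0.1, 0.1]
gripper_width: 0.128
```

Emit:
{"fn": "carry_out", "kwargs": {
  "deltas": [
    [[0,0,0.06,0,0.5],[0,0,0,0,0.5],[0,0,0,0,0.5]]
  ]
}}

```text
time_s: 19.15
tool_pos: [0.5861, -0.0219, 0.1249]
orientation: [0.0, 0.754, 0.657, -0.0]
contact_force: [0.2, 0.9, -0.8]
gripper_width: 0.129
```

Emit:
{"fn": "carry_out", "kwargs": {
  "deltas": [
    [[0,0,0.08,0,0.5],[0,0,0,0,0.5],[0,0,0,0,0.5]]
  ]
}}

```text
time_s: 19.4
tool_pos: [0.5862, -0.0219, 0.1242]
orientation: [0.0, 0.754, 0.657, 0.0]
contact_force: [0.1, -0.3, 0.8]
gripper_width: 0.13
```

Emit:
{"fn": "carry_out", "kwargs": {
  "deltas": [
    [[0,0,0.04,0,0.5],[0,0,0,0,0.5],[0,0,0,0,0.5]]
  ]
}}

```text
time_s: 19.65
tool_pos: [0.5862, -0.0219, 0.1238]
orientation: [0.0, 0.754, 0.657, 0.0]
contact_force: [-0.1, -0.2, 3.0]
gripper_width: 0.127
```

Contact of about 3–4 N. Releasing slowly and lifting straight up.

Emit:
{"fn": "carry_out", "kwargs": {
  "deltas": [
    [[0,0,-0.05,0,0.5],[0,0,0,0,1.3],[0,0,0,0,2.0],[0,0,0,0,3.0],[0,0,0,0,3.5],[0,0,-1,0,3.5],[0,0,-2,0,3.5],[0,0,-3,0,3.5],[0,0,-3,0,3.5],[-1,0,-3,0,3.5],[-3,0,0,0,3.5],[-2,0,0,0,3.5]]
  ]
}}

```text
time_s: 20.65
tool_pos: [0.5793, -0.0827, 0.2477]
orientation: [0.003, 0.754, 0.657, 0.001]
contact_force: [0.1, 0.3, -0.5]
gripper_width: 0.4
```

Emit:
{"fn": "carry_out", "kwargs": {
  "deltas": [
    [[0,0,0,0,3.5],[0,0,0,0,3.5],[0,0,0,0,3.5],[0,0,0,0,3.5],[0,0,0,0,3.5],[0,0,0,0,3.5]]
  ]
}}

```text
time_s: 21.15
tool_pos: [0.5778, -0.0805, 0.2439]
orientation: [-0.0, 0.754, 0.657, -0.0]
contact_force: [-0.0, -0.5, 0.7]
gripper_width: 0.398
```

Run:
```python
from rim import *
s=arm.state(); p=capture("wrist"); save(p,"w15.png",(150,60,410,255),3); print(s["tool_pos"],s["gripper_width"],s["contact_force"])
X=cloud(p).reshape(-1,3); d=np.hypot(X[:,0]-.5855,X[:,1]+.0235); m=(d<.033)&(X[:,2]>.1)&(X[:,2]<.11); print("rim z",np.median(X[m][:,2]),m.sum())
m=(d<.033)&(X[:,2]>.12)&(X[:,2]<.16); print("bolt top",X[m].mean(0),X[m].max(0)[2],m.sum()); m=m&(X[:,2]>.139); print(X[m].mean(0))
p=capture("scene"); save(p,"s15.png",(225,150,345,240),6)
```

```text
[ 0.57776073 -0.08050093  0.24392034] 0.39806388760352757 [-0.01834997 -0.54306948  0.69843549]
rim z 0.10505987921039828 793
bolt top [ 0.58597017 -0.01971078  0.14087887] 0.14389191760557757 189
[ 0.58599044 -0.01998355  0.14163157]
```

View pics/w15.png

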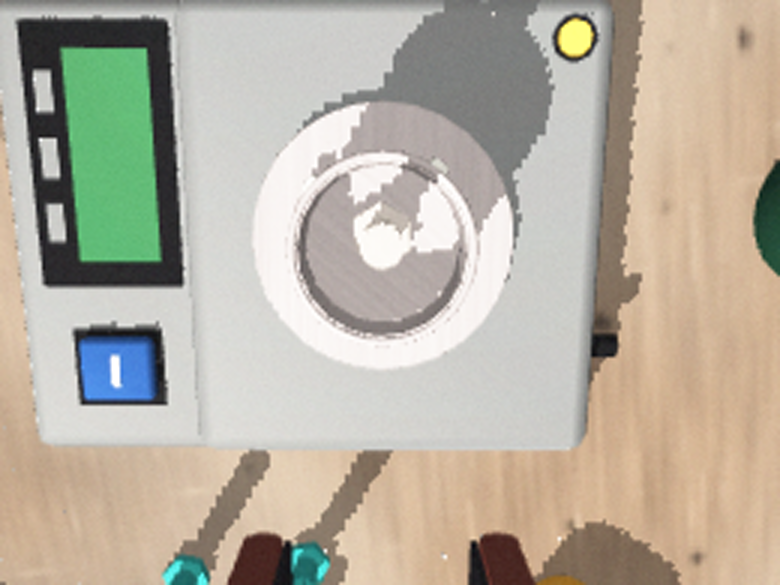

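View pics/s15.png

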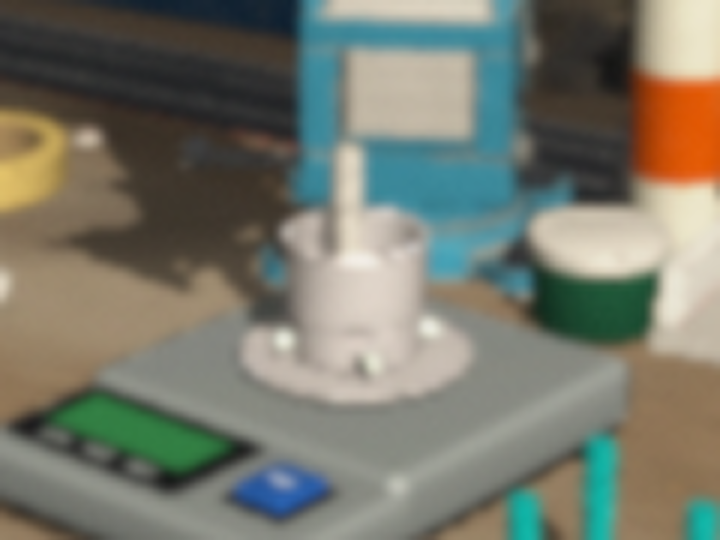

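The bolt stands upright in the cup with its top at 0.142 m. The cup is still home with its rim at 0.105 m, and the gripper is clear of everything.

```bash
python3 -c "
from cell import arm
print(arm.job_done(), arm.state()['time_s'])"
```

```text
the job is handed in; nothing more can be done
the job is handed in; nothing more can be done
```

The bolt is standing in the cup on the scale, and the job was handed in at about 21 s; no verdict was reported.

**What I did, in order**
- **Cup:** I gripped it, set it on the carrier and turned it under a few newtons, turning back slightly once. It then dropped home under about 6–7 N at most, and I let go.
- **Tare:** I held the key down for about 1 s at 5–5.5 N, which is about 5 mm of travel, and did not touch it again.
- **Bolt:** I set the plain steel bolt in the cup with about 3–4 N of contact, released it and backed away. The turquoise and purple look-alikes were not touched.

**Last checks**
- The cup rim is at 0.105 m, which matches fully home.
- The bolt is upright with its top at 0.142 m against 0.143 m expected, about 3 mm off the cup's centre.
- The gripper is clear of everything.
- The last pictures were taken of the scale area. I saw no contact with the other things on the bench but did not re-measure their positions.
- The display gave no readable digits in the pictures, so the tare rests on the key's force and depth.
- The force readings were noisy by about 1 N, and nothing else disagreed.

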